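Fasten the dust filter's access panel with its quarter-turn stud

TASK

Take the loose quarter-turn stud out of the wooden block and lower it into the open hole in the top panel of the grey dust filter. Its cross-bar must drop through a hidden slot: feel for the slot by turning the stud under light pressure. Then press the stud down against its spring and turn it a quarter turn clockwise (seen from above) to the stop, and let it spring up into its catch and let go, so that it stays down by itself; do not force it, and leave the ring box, polish bar and pliers where they are.

Things in the scene. Friction and masses are not known exactly. Their poses are not given: they have to be found in the camera images.
- housing: grey dust filter case, fixed, 120 (x) x 190 (y) x 70 mm high, origin at the centre of its underside; air slots in its front (-x), black hose spigot at its back. On its top panel, at x -12, y -50 mm, one stud of the same kind is already fastened and stands 40 mm above the panel; the open hole is point bore.
- bore (a point): centre of the mouth of the open round hole, 34 mm in diameter, flush with the top panel, 70 mm above the bench; axes as the housing's. Heights of stud_grip above it: bar resting on the plate beside the slot 40.5 mm; dropped into the slot, on the spring, 37.5; free to turn under the plate below 28.5; bottom stop 25; caught 31.
- slot (a point): centre of the top of a hidden 5 mm plate, 22 mm down the hole, axes as the housing's. It has a slot 34 x 10.5 mm, whose direction is NOT reported: anywhere within 0.60 rad either way of the housing's x. The bar enters within 1.5 mm and about 0.1 rad of it (or half a turn round). The plate holds its direction rigidly when the stud is worked.
- spring (a point): top of the spring cup below the slot, 25 mm down the hole: 0.9 N at first, 600 N/m, bottom stop after 12.5 mm (8.4 N). Under the plate the bar turns only clockwise from above, to a hard stop 1.57 rad from the slot (0.1 to 0.2 rad of play at each end); there the plate's underside has notches 11 mm wide, 2.5 mm deep, into which the spring (5 N) lifts the bar.
- stud_grip (a point): grip point of the loose stud, on its axis in the red upright wing: 30 mm along the stud's x, 12 mm thick (y), 30 mm high; the point is 9 mm below the wing's top, 21 mm above its foot. Below the wing a dark barrel, 28 mm diameter, 23 mm long; below that the shank and cross-bar. Whole stud 71.5 mm high, about 0.08 kg, z up.
- stud_foot (a point): centre of the stud's flat foot, 62.5 mm below stud_grip: a 7 mm shank, 18.5 mm long, and at its lowest end a round steel cross-bar 26 mm long, 7 mm thick, along the stud's x, parallel to the wing
- caddy: pale wooden block, fixed, 64 x 64 x 36 mm, origin at the centre of its underside; the stud stands upright in its 32 mm hole, the foot 10 mm above the bench (stud_grip 72.5 mm above the bench); the block stands on the left or on the right of the filter
- ring_box: white ring box 54 x 50 x 43 mm, loose bystander, origin at the centre of its underside
- polish_bar: red and cream polish bar 32 x 63 x 28 mm, loose bystander, origin at the centre of its underside
- flat_pliers: black-handled flat pliers lying flat, 38 x 134 x 9 mm, loose bystander, origin at the centre of its underside
Things that resemble listed ones, but are neither listed nor needed, are in the scene too. Of the things like the part that bears stud_grip, leave any that is turquoise or yellow; of the rest the smaller one is meant.

How it is judged:
On the way, in this order (a step that is already met when the one before it is completed fails the run):
1. the stud stands in the hole of the top panel (z of stud_grip in the frame of bore below 0.044 m and horizontal distance between stud_grip and bore below 0.006 m and angle between stud_grip's own z axis and vertical below 0.15 rad), for 0.1 s.
2. the stud is through the slot and pressed down far enough to turn (z of stud_grip in the frame of bore below 0.0285 m and horizontal distance between stud_grip and bore below 0.004 m), for 0.1 s.
At the end, for the whole second after the job is handed in: the stud, let go and still, stays down in the hole caught by its cross-bar: its grip point 29.3 to 32.5 mm above the mouth of the hole (31 mm when caught), within 4 mm of the hole's axis and within 0.12 rad of upright (z of stud_grip in the frame of bore between 0.0293 and 0.0325 m and horizontal distance between stud_grip and bore below 0.004 m and angle between stud_grip's own z axis and vertical below 0.12 rad and linear speed of stud below 0.01 m/s); the robot touches nothing.
It fails at once if the stud is forced: more than 60 N between it and the dust filter (contact force between stud and housing above 60 N).
It fails at once if the robot pushes on the dust filter with more than 15 N (contact force between any of the fingers, the arm and housing above 15 N).
It fails at once if the ring box is moved by more than 15 mm (distance of ring_box from where it was at the start of the episode above 0.015 m).
It fails at once if the polish bar is moved by more than 15 mm (distance of polish_bar from where it was at the start of the episode above 0.015 m).
It fails at once if the pliers are moved by more than 15 mm (distance of flat_pliers from where it was at the start of the episode above 0.015 m).
It also fails if it takes over 72 s, if anything falls off the work surface, if the arm or the gripper's body presses on something with over 40 N, if the wrist force passes 120 N, or if a joint passes its speed limit or range.

ROBOT

A 7-joint arm with a two-finger parallel gripper is mounted at the origin on a cart in front of the work surface, level with it; the furniture and walls round the work are solid. World frame = base frame: x ahead of the robot, y to its left, z up, the work surface at z = 0. Lengths are in m, angles in rad, forces in N, time in s.
With the tool pointing down it reaches from about 0.35 to 0.9 m from the base axis. Payload 8.1 kg.
Tool frame: the origin (TCP) lies midway between the tips of the shut fingers; the grasp point (between the pads) lies 19 mm behind it; z points along the fingers, y is the direction in which the jaws open and shut (so a half turn about z gives the same grasp; the last joint's range is limited). The gripper opens to 92 mm and grips with 3 to 60 N. Pads are 19 mm wide; open, the fingers measure 130 mm over their backs; the gripper's body (75 mm by 190 mm) begins 47 mm behind the grasp point.
Start: joints at [-1.291, 0.434, 0.025, 1.573, -0.012, 1.134, -0.075], TCP at [0.233, 0.58, 0.227] pointing down, gripper open.
Joint ranges: [-2.62, 2.62], [-0.44, 2.09], [-1.27, 1.32], [0.08, 2.57], [-1.32, 4.46], [0.12, 2], [-2.74, 2.74]. Speed limits (rad/s): [2.22, 2.22, 3.01, 3.01, 3.14, 3.14, 3.14].

INTERFACE

Orientations are given as a rotation vector (axis times angle).
In Python, from cell import readout, imaging, arm gives the robot as it stands.
- The arm moves only by the tool send_rows, never from a script. Its arguments are lists of equal length, an entry for each row: "claw": the gripper command: -1 is fully open, 1 is shut, values between are in proportion; "delta_pos": the shift along the tool's x, y, z as a fraction of full scale, a list of three; "dr": the turn, a rotation vector about the tool's x, y, z as a fraction of full scale, a list of three. In form: {"claw": [claw, ...], "delta_pos": [[dx, dy, dz], ...], "dr": [[ax, ay, az], ...]}. A call has exactly 5 rows; each row is the pose to reach, as a shift and turn from the pose commanded when the call began, along the tool's axes at that moment; what a row does not reach only later rows make up. Full scale, the value 1, is 250 mm for a shift and 2 rad for a turn. A row lasts 1/10 s, in which the tool goes at most 50 mm and 8.59 degrees, less where a joint would pass 70% of its speed; a pose out of reach is approached as far as the arm can. A call with a number of a shift or a turn outside -1 to 1 is refused whole. A call with a gripper value outside its range is refused whole. The fingers move at their own pace and stop on an object; "force" is the grip in N (left out, the last holds). Time passes only in rows, so rows that repeat a pose let the fingers close, or fill a call up. It gives the time, the measured TCP pose, the force and the opening at its end, in the units of the state.
- readout.observe(): the state, without advancing time (a new reading comes with each control period).
- imaging.get_image(name): name is "scene" or "side" or "wrist"; returns (picture, depth): 400x640x3 uint8, blue, green, red; 400x640 float32, m along the optical axis (not along the pixel's ray), 0 where there is no reading.
- imaging.get_calibration(name): a dict with "vfov" (degrees; the focal length in pixels is half the picture's height over the tangent of half this angle, whatever the lens; pixels are square), "cx", "cy" (the principal point, pixels), "extrinsics" (4x4, takes a point from world to camera coordinates). Camera axes: x right, y down, z forward; pixel columns grow to the right and rows downward; lengths in m; the calibration is good to about 2 mm. A picture is of the moment at which its call begins: read the wrist's pose just before it. get_calibration takes no time and is no camera call; for the wrist camera it gives the pose at the moment of the call.
- arm.sign_off(): hands the job in, once; it reports no verdict.
The state is a dict: "clock": time; "joints": joint angles; "dq": joint speeds; "joint_efforts": joint torques, N m; "position": TCP position; "ee_rot": TCP orientation; "force": force on the tool from outside, world axes, zero at the start; "ft_torque": the same for the moment, N m; "width": opening from 0.0 (shut) to 1.0 (fully open).
Only numpy, scipy, OpenCV 4.12 (cv2) and the standard library are available. Lean on these libraries where they do the work, as an engineer would, in place of code of your own. Each camera call takes 0.05 s, during which the arm holds its last target.

## Working session

There is one attempt and no reset: what is moved stays moved. The work goes in short steps, Python scripts to look and compute and a tool call to move; the robot and the scene stay as the last step left them, time stands still between calls to the robot, and variables do not carry over. Pictures are saved under pics/ and viewed, and the job is handed in when it is done.

Besides the shell and the picture viewer there is one more tool, called after ">>>" by a JSON object that holds its "method" and its "body", one argument or row to a line. send_rows: Moves the arm, as the interface text tells. Its arguments: {"type":"object","properties":{"claw":{"type":"array","items":{"type":"number"}},"delta_pos":{"type":"array","items":{"type":"array","items":{"type":"number","minimum":-1,"maximum":1}}},"dr":{"type":"array","items":{"type":"array","items":{"type":"number","minimum":-1,"maximum":1}}},"force":{"type":"number"}},"required":["claw","delta_pos","dr"]}

```bash
mkdir -p pics; ls; python3 - <<'E'
from cell import readout, imaging, arm
import cv2, numpy as np
s=readout.observe(); print(s)
for n in ("scene","side","wrist"):
    p,d=imaging.get_image(n); c=imaging.get_calibration(n)
    np.savez(f"pics/{n}0.npz",p=p,d=d,E=c["extrinsics"],v=c["vfov"],cx=c["cx"],cy=c["cy"])
    cv2.imwrite(f"pics/{n}0.png",p); print(n,c)
E
```

```text
pics
{'clock': 0.0, 'joints': array([-1.29060851,  0.43522965,  0.02499758,  1.57407499, -0.0115909 ,
        1.13399323, -0.07509125]), 'dq': array([0.00112429, 0.00014116, 0.00053513, 0.00019273, 0.00030383,
       0.00224293, 0.00030233]), 'joint_efforts': array([-4.89170475e-05, -6.67852163e+01,  9.84220840e-01, -3.14459896e+01,
       -6.07630145e-02,  4.27778217e-02,  1.56501196e-04]), 'position': array([0.2333248 , 0.57927722, 0.22594967]), 'ee_rot': array([-5.97713322e-01, -3.08406743e+00,  2.44131893e-03]), 'force': array([ 0.06252026,  0.4038006 , -0.73694694]), 'ft_torque': array([ 0.00763651,  0.04593845, -0.06580866]), 'width': 0.9966022954699251}
scene {'vfov': 45.9422352553992, 'cx': 312.62737671303466, 'cy': 203.9429308242648, 'extrinsics': array([[ 0.76569185, -0.6431699 ,  0.00696272, -0.36581348],
       [-0.47612157, -0.57403312, -0.66617883,  0.28419783],
       [ 0.432463  ,  0.5067726 , -0.74575954,  1.06575078],
       [ 0.        ,  0.        ,  0.        ,  1.        ]])}
side {'vfov': 44.309440984282695, 'cx': 324.65391330096793, 'cy': 196.8619870672879, 'extrinsics': array([[-0.99959332,  0.02572187, -0.01231208,  0.47822079],
       [ 0.02649189,  0.67782052, -0.73474997,  0.01072432],
       [-0.01055377, -0.73477733, -0.67822628,  1.2267103 ],
       [ 0.        ,  0.        ,  0.        ,  1.        ]])}
wrist {'vfov': 58.952226346454495, 'cx': 320.843794800689, 'cy': 205.65182403092183, 'extrinsics': array([[ 0.3732495 ,  0.92772965, -0.00158395, -0.62367527],
       [ 0.89871236, -0.36115037,  0.24876998, -0.0319218 ],
       [ 0.23021924, -0.09427678, -0.9685613 ,  0.3895413 ],
       [ 0.        ,  0.        ,  0.        ,  1.        ]])}
```

View pics/scene0.png

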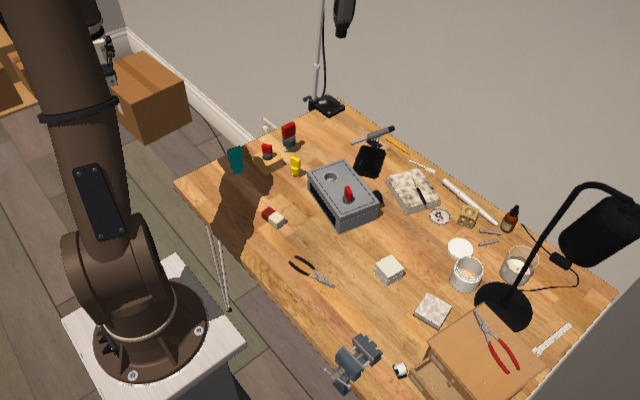

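View pics/side0.png

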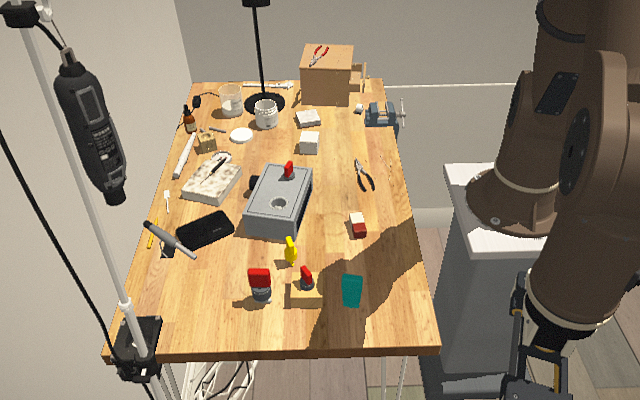

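View pics/wrist0.png

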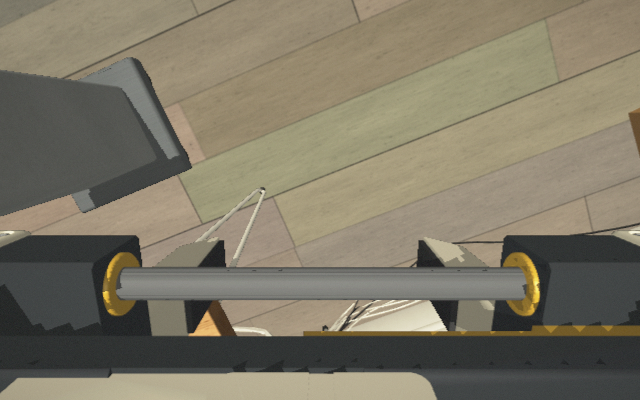

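The scene and side views show the filter with its fastened red stud. The wooden block holding the smaller red stud is at about (305,285) in the side view and (267,155) in the scene view. There is also a larger red one, a turquoise one and a yellow one. I'll enlarge these next.

```bash
cat > h.py <<'E'
import numpy as np, cv2
from cell import readout, imaging, arm
from scipy.spatial.transform import Rotation as R
class V:
    def __init__(s,f):
        z=np.load(f); s.p=z['p'];s.d=z['d'];s.E=z['E'];s.cx=float(z['cx']);s.cy=float(z['cy']);s.f=200/np.tan(np.radians(float(z['v']))/2)
    def pt(s,u,v,d=None):
        d=s.d[int(round(v)),int(round(u))] if d is None else d
        c=np.array([(u-s.cx)/s.f*d,(v-s.cy)/s.f*d,d]); return s.E[:3,:3].T@(c-s.E[:3,3])
    def onz(s,u,v,z):
        r=s.E[:3,:3].T@np.array([(u-s.cx)/s.f,(v-s.cy)/s.f,1]); o=-s.E[:3,:3].T@s.E[:3,3]
        return o+r*(z-o[2])/r[2]
    def proj(s,P):
        c=s.E[:3,:3]@np.asarray(P)+s.E[:3,3]; return c[:2]/c[2]*s.f+[s.cx,s.cy]
    def cloud(s):
        vv,uu=np.mgrid[0:400,0:640]; d=s.d; c=np.stack([(uu-s.cx)/s.f*d,(vv-s.cy)/s.f*d,d],-1)
        return (c-s.E[:3,3])@s.E[:3,:3]
def snap(n,f):
    c=imaging.get_calibration(n); p,d=imaging.get_image(n)
    np.savez(f"pics/{f}.npz",p=p,d=d,E=c["extrinsics"],v=c["vfov"],cx=c["cx"],cy=c["cy"]); cv2.imwrite(f"pics/{f}.png",p); return V(f"pics/{f}.npz")
E
python3 - <<'E'
from h import *
a=cv2.imread('pics/side0.png'); cv2.imwrite('pics/side0c.png',cv2.resize(a[150:310,230:380],None,fx=4,fy=3.75,interpolation=2)) 
a=cv2.imread('pics/scene0.png'); cv2.imwrite('pics/scene0c.png',cv2.resize(a[110:240,220:390],None,fx=4,fy=4,interpolation=2))
for n in('side','scene'):
    v=V(f'pics/{n}0.npz'); C=v.cloud(); h=cv2.cvtColor(v.p,cv2.COLOR_BGR2HSV)
    m=((h[...,0]<8)|(h[...,0]>172))&(h[...,1]>170)&(h[...,2]>70)
    k,l,st,ce=cv2.connectedComponentsWithStats(m.astype(np.uint8))
    for i in range(1,k):
        if st[i,4]>20:
            q=C[l==i]; print(n,ce[i].round(1),st[i,4],np.median(q,0).round(4),q.min(0).round(4),q.max(0).round(4))
E
```

```text
side [317.   49.4] 21 [ 0.4862 -0.5591  0.1445] [ 0.4732 -0.5875  0.1387] [ 0.4958 -0.5317  0.1478]
side [288.3 168.3] 105 [ 0.5636 -0.0279  0.1014] [ 0.5545 -0.0477  0.0808] [ 0.5729 -0.0183  0.114 ]
side [359.1 229. ] 128 [0.4013 0.105  0.027 ] [0.388  0.0866 0.0034] [0.4153 0.1164 0.0317]
side [306.  274.6] 146 [0.5212 0.2732 0.0776] [0.5113 0.2538 0.0517] [0.5321 0.2815 0.0861]
side [258.9 277.1] 394 [0.6124 0.2863 0.0903] [0.5923 0.2719 0.0599] [0.6328 0.29   0.1047]
scene [288.  129.7] 171 [0.6099 0.2715 0.0888] [-0.0455 -0.6122  0.0601] [0.6346 0.2837 0.9867]
scene [266.5 148.4] 89 [0.5212 0.2612 0.0719] [0.512  0.2476 0.0509] [0.533  0.2751 0.0884]
scene [348.  193.2] 81 [ 0.5607 -0.0433  0.1043] [ 0.5532 -0.0519  0.0824] [ 0.5715 -0.0245  0.1148]
scene [266.8 212.9] 90 [0.3955 0.0959 0.027 ] [0.3856 0.0829 0.0022] [0.4147 0.1071 0.0327]
scene [509.7 354. ] 130 [ 0.4862 -0.5641  0.1431] [-0.0455 -0.6122  0.1374] [ 0.4962 -0.5321  0.9867]
scene [497.4 358.7] 131 [ 0.4592 -0.5535  0.1434] [ 0.4499 -0.5824  0.1393] [ 0.476  -0.5237  0.1477]
```

View pics/side0c.png

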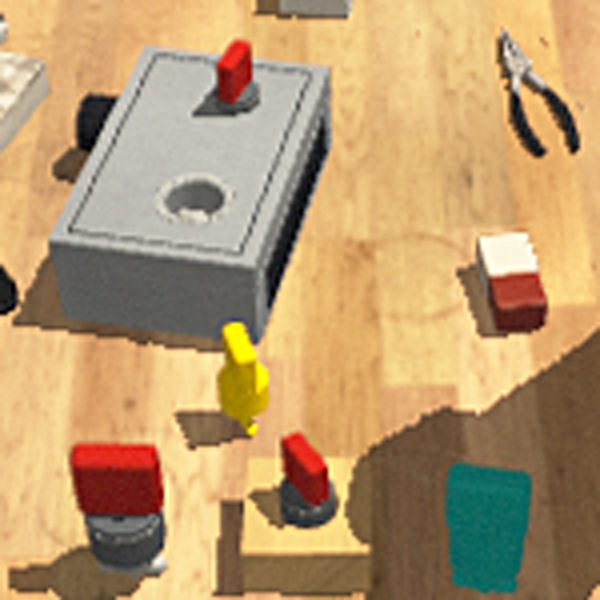

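View pics/scene0c.png

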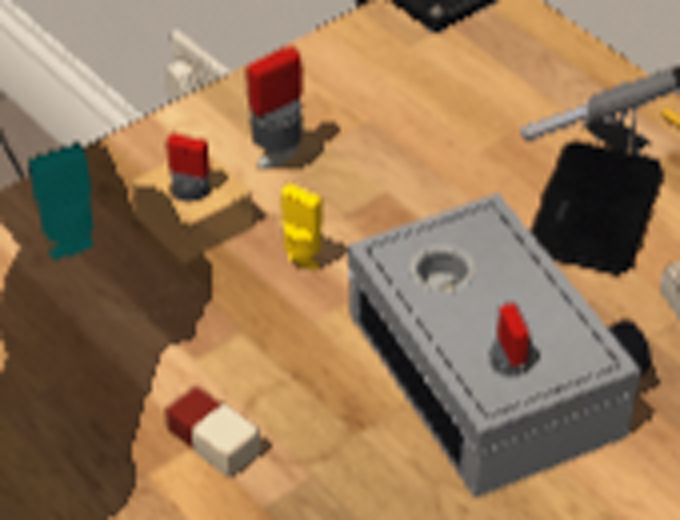

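```bash
python3 - <<'E'
from h import *
s=readout.observe(); Rt=R.from_rotvec(s['ee_rot']).as_matrix(); print(Rt.round(3))
v=V('pics/wrist0.npz'); cw=-v.E[:3,:3].T@v.E[:3,3]; print('cam in tool',(Rt.T@(cw-s['position'])).round(4)); print('cam axes in tool',(Rt.T@v.E[:3,:3].T).round(3))
P=np.array([0.52,0.264,0.26])
print('delta tool /0.25',(Rt.T@(P-s['position'])/0.25).round(3))
for n in('side','scene'):
    v=V(f'pics/{n}0.npz'); C=v.cloud()
    for (cx,cy) in((.521,.265),(.5636,-.035)):
        m=(abs(C[...,0]-cx)<.022)&(abs(C[...,1]-cy)<.022)&(C[...,2]>(0.06 if cy>0 else .09))&(C[...,2]<.13)
        q=C[m]; h=cv2.minAreaRect((q[:,:2]*1000).astype(np.float32)); print(n,len(q),h, q[:,2].max())
E
```

```text
[[-0.928  0.374 -0.   ]
 [ 0.374  0.928 -0.001]
 [-0.    -0.001 -1.   ]]
cam in tool [ 0.0662 -0.0005 -0.1581]
cam axes in tool [[ 0.    -0.969 -0.249]
 [ 1.     0.    -0.   ]
 [ 0.    -0.249  0.969]]
delta tool /0.25 [-1.535 -0.742 -0.134]
side 144 ((522.16015625, 266.3768310546875), (12.563962936401367, 30.876310348510742), 31.245878219604492) 0.08612365048788045
side 95 ((563.7404174804688, -34.209922790527344), (35.082340240478516, 12.101612091064453), 67.04617309570312) 0.11403556141036679
scene 84 ((522.6521606445312, 262.4205627441406), (13.996684074401855, 29.43755340576172), 29.185461044311523) 0.08835934198313981
scene 78 ((563.0707397460938, -38.08830261230469), (31.633411407470703, 12.676636695861816), 68.96184539794922) 0.11482644812811116
```

```bash
python3 - <<'E'
from h import *
for n in('side','scene'):
    v=V(f'pics/{n}0.npz'); C=v.cloud(); h=cv2.cvtColor(v.p,cv2.COLOR_BGR2HSV)
    for nm,lo,hi in(('teal',80,100),('yel',25,32)):
        m=(h[...,0]>lo)&(h[...,0]<hi)&(h[...,1]>150)&(C[...,1]>.1)&(C[...,1]<.4)&(C[...,0]>.3)
        q=C[m]; print(n,nm,len(q),q.min(0).round(3),q.max(0).round(3)) if len(q) else 0
    # top panel
    m=(C[...,2]>.06)&(C[...,2]<.085)&(C[...,0]>.4)&(C[...,0]<.72)&(C[...,1]>-.18)&(C[...,1]<.2)&(h[...,1]<60)&(C[...,2]>.066)
    m=cv2.morphologyEx(m.astype(np.uint8),cv2.MORPH_OPEN,np.ones((3,3)))
    q=C[m>0]; print(n,len(q),np.median(q[:,2]),cv2.minAreaRect((q[:,:2]*1000).astype(np.float32)))
    b=C[(abs(C[...,2])<.01)&(C[...,0]>.38)&(C[...,0]<.45)&(abs(C[...,1])<.05)]; print('bench z',np.median(b[:,2]))
E
```

```text
side teal 602 [0.413 0.101 0.002] [0.829 0.382 0.625]
side yel 69 [0.544 0.163 0.004] [0.82  0.355 0.634]
side 2559 0.07096722114012219 ((587.6563110351562, 11.4110107421875), (194.42733764648438, 121.81292724609375), 76.62145233154297)
bench z 0.0008726800387261765
scene teal 302 [0.413 0.273 0.001] [0.452 0.301 0.101]
scene yel 21 [0.546 0.164 0.039] [0.562 0.184 0.075]
scene 2123 0.07136804923108192 ((587.56494140625, 9.222427368164062), (191.7863006591797, 122.90132904052734), 77.23365783691406)
bench z 0.001281700196804162
```

>>> {"method": "send_rows", "body": {
  "claw": [0.1, 0.1, 0.1, 0.1, 0.1],
  "delta_pos": [
    [-0.15, -0.07, -0.05],
    [-0.3, -0.15, -0.1],
    [-0.45, -0.22, -0.13],
    [-0.6, -0.3, -0.13],
    [-0.8, -0.38, -0.13]
  ],
  "dr": [
    [0, 0, 0.05],
    [0, 0, 0.1],
    [0, 0, 0.15],
    [0, 0, 0.2],
    [0, 0, 0.25]
  ]
}}

```text
clock: 0.65
position: [0.3806, 0.4189, 0.2595]
ee_rot: [-1.345, -2.838, -0.001]
force: [1.1, 1.1, -0.3]
width: 0.621
```

```bash
python3 - <<'E'
from h import *
s=readout.observe(); Rt=R.from_rotvec(s['ee_rot']).as_matrix(); print(s['joints'].round(3))
y=Rt[:,1]; print(np.degrees(np.arctan2(y[1],y[0])))
print((Rt.T@(np.array([.522,.2645,.25])-s['position'])/0.25).round(3))
E
```

```text
[-1.072  0.311  0.192  1.685 -0.065  1.151 -0.177]
39.29407159149605
[-0.836  0.047  0.037]
```

>>> {"method": "send_rows", "body": {
  "claw": [0.1, 0.1, 0.1, 0.1, 0.1],
  "delta_pos": [
    [-0.18, 0.01, 0],
    [-0.36, 0.02, 0.01],
    [-0.54, 0.03, 0.02],
    [-0.72, 0.04, 0.03],
    [-0.836, 0.047, 0.037]
  ],
  "dr": [
    [0, 0, 0.03],
    [0, 0, 0.06],
    [0, 0, 0.07],
    [0, 0, 0.07],
    [0, 0, 0.07]
  ]
}}

```text
clock: 1.15
position: [0.5245, 0.262, 0.2498]
ee_rot: [1.542, 2.736, -0.001]
force: [-0.8, 0.8, 1.0]
width: 0.453
```

```bash
python3 - <<'E'
from h import *
v=snap('wrist','wrist1'); s=readout.observe(); print(s['joints'].round(3),s['position'].round(4),s['ee_rot'].round(3),s['width'])
E
```

```text
[-0.771  0.357  0.306  1.656 -0.111  1.146  0.103] [0.5273 0.2579 0.2496] [ 1.547  2.73  -0.003] 0.44768095533038227
```

View pics/wrist1.png

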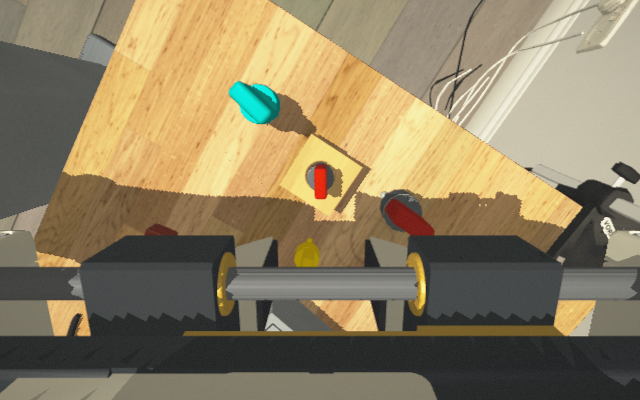

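```bash
python3 - <<'E'
from h import *
v=snap('wrist','wrist2'); s=readout.observe(); print(s['joints'].round(3),s['position'].round(4),s['ee_rot'].round(3),s['width'])
cv2.imwrite('pics/wrist2c.png',cv2.resize(v.p[120:240,240:400],None,fx=5,fy=5,interpolation=2))
E
```

```text
[-0.773  0.357  0.303  1.656 -0.112  1.146  0.098] [0.5255 0.2603 0.2496] [ 1.547  2.732 -0.003] 0.44792121950199726
```

View pics/wrist2c.png

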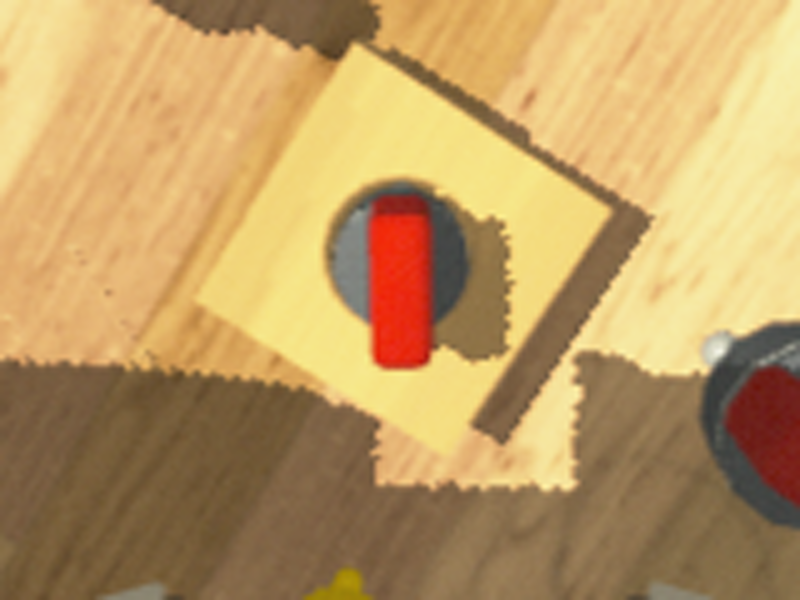

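The crop shows the wing's top face at crop (369–430, 213–367), which is pixel centre (320,178). It is square to the jaws.

```bash
python3 - <<'E'
from h import *
v=V('pics/wrist2.npz'); s=readout.observe(); Rt=R.from_rotvec(s['ee_rot']).as_matrix()
P=v.onz(320-.1,178-.1,.0815); print(P, v.pt(320,178))
A=v.onz(320,120+213/5,.0815);B=v.onz(320.0,120+367/5,.0815);print(A-B,np.linalg.norm(A-B))
print('y ang',np.degrees(np.arctan2(Rt[1,1],Rt[0,1])))
t=P.copy(); t[2]=.0725-.019
for z in (.12,t[2]): print(z,(Rt.T@(np.array([P[0],P[1],z])-s['position'])/0.25).round(4))
E
```

```text
[0.52209146 0.26424683 0.0815    ] [0.52215553 0.26432501 0.08221608]
[-0.01495898  0.02497832  0.        ] 0.02911507258808038
y ang 30.959766652831288
0.12 [ 0.0217 -0.0033  0.5185]
0.05349999999999999 [ 0.0225 -0.0032  0.7845]
```

>>> {"method": "send_rows", "body": {
  "claw": [0.1, 0.1, 0.1, 0.1, 0.1],
  "delta_pos": [
    [0.012, -0.002, 0.1],
    [0.022, -0.003, 0.25],
    [0.022, -0.003, 0.4],
    [0.022, -0.003, 0.5],
    [0.022, -0.003, 0.5]
  ],
  "dr": [
    [0, 0, 0],
    [0, 0, 0],
    [0, 0, 0],
    [0, 0, 0],
    [0, 0, 0]
  ]
}}

```text
clock: 1.75
position: [0.516, 0.2695, 0.1215]
ee_rot: [-1.534, -2.737, 0.009]
force: [0.1, 0.2, -0.3]
width: 0.449
```

```bash
python3 - <<'E'
from h import *
v=snap('wrist','wrist3'); s=readout.observe(); Rt=R.from_rotvec(s['ee_rot']).as_matrix()
print(s['position'].round(4), (Rt.T@(np.array([.5221,.2642,.0535])-s['position'])/0.25).round(4), Rt[:,2].round(4))
E
```

```text
[0.5175 0.27   0.1238] [-0.0294  0.0046  0.2812] [-0.0032 -0.0017 -1.    ]
```

View pics/wrist3.png

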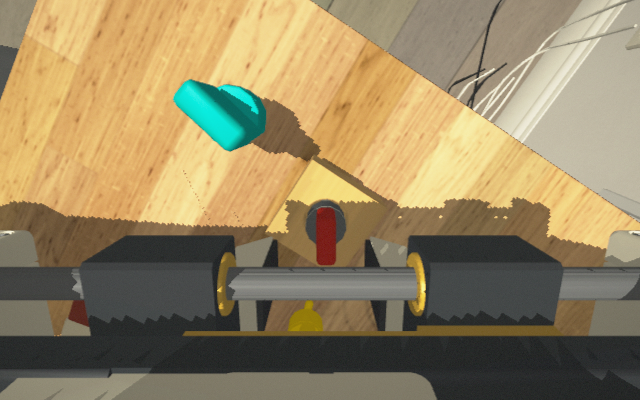

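>>> {"method": "send_rows", "body": {
  "claw": [0.1, 0.1, 0.1, 0.1, 0.1],
  "delta_pos": [
    [0, 0, 0],
    [0, 0, 0],
    [0, 0, 0],
    [0, 0, 0],
    [0, 0, 0]
  ],
  "dr": [
    [0, 0, 0],
    [0, 0, 0],
    [0, 0, 0],
    [0, 0, 0],
    [0, 0, 0]
  ]
}}

```text
clock: 2.3
position: [0.5192, 0.27, 0.1255]
ee_rot: [1.537, 2.739, 0.001]
force: [-0.1, 0.8, 0.3]
width: 0.449
```

```bash
python3 - <<'E'
from h import *
s=readout.observe(); Rt=R.from_rotvec(s['ee_rot']).as_matrix()
print(s['position'].round(4), (Rt.T@(np.array([.5221,.2642,.0535])-s['position'])/0.25).round(4), Rt[:,2].round(4),s['dq'].round(3))
E
```

```text
[0.5192 0.27   0.1255] [-0.026  -0.0025  0.288 ] [ 7.e-04  6.e-04 -1.e+00] [ 0.003  0.006 -0.001  0.003  0.001 -0.003  0.   ]
```

>>> {"method": "send_rows", "body": {
  "claw": [0.1, 0.1, 0.1, 0.1, 0.1],
  "delta_pos": [
    [-0.026, -0.0025, 0.04],
    [-0.026, -0.0025, 0.12],
    [-0.026, -0.0025, 0.2],
    [-0.026, -0.0025, 0.26],
    [-0.026, -0.0025, 0.288]
  ],
  "dr": [
    [0, 0, 0],
    [0, 0, 0],
    [0, 0, 0],
    [0, 0, 0],
    [0, 0, 0]
  ]
}}

```text
clock: 2.8
position: [0.5211, 0.2629, 0.051]
ee_rot: [-1.538, -2.738, 0.004]
force: [-0.2, 0.3, -1.0]
width: 0.45
```

>>> {"method": "send_rows", "body": {
  "claw": [0.1, 0.1, 0.1, 0.1, 0.1],
  "delta_pos": [
    [0, 0, 0],
    [0, 0, 0],
    [0, 0, 0],
    [0, 0, 0],
    [0, 0, 0]
  ],
  "dr": [
    [0, 0, 0],
    [0, 0, 0],
    [0, 0, 0],
    [0, 0, 0],
    [0, 0, 0]
  ]
}}

```text
clock: 3.3
position: [0.5221, 0.2642, 0.0535]
ee_rot: [1.537, 2.739, 0.001]
force: [-1.6, -0.0, 1.1]
width: 0.451
```

```bash
python3 - <<'E'
from h import *
s=readout.observe(); Rt=R.from_rotvec(s['ee_rot']).as_matrix()
print(s['position'].round(4), (Rt.T@(np.array([.5221,.2642,.0535])-s['position'])/0.25).round(4), Rt[:,2].round(4),s['dq'].round(3),s['force'])
v=snap('wrist','wrist4');v=snap('side','side4')
E
```

```text
[0.5221 0.2642 0.0535] [-0.0001 -0.0001  0.0001] [ 8.e-04  6.e-04 -1.e+00] [ 0.001  0.003  0.001  0.001  0.001 -0.    -0.   ] [-1.57627382 -0.03469614  1.09768992]
```

View pics/wrist4.png

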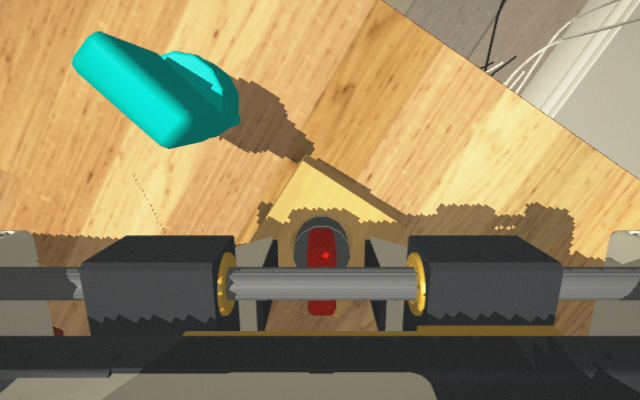

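View pics/side4.png

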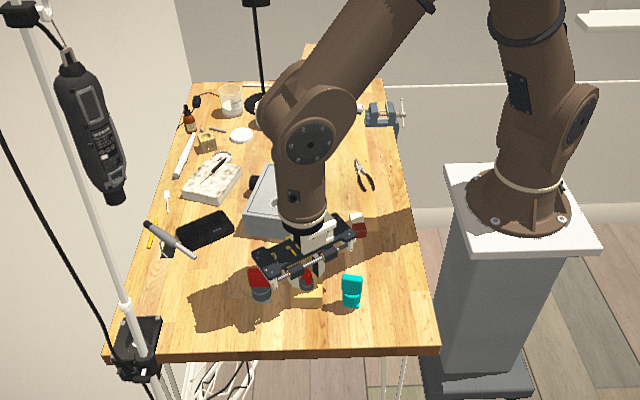

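The wing sits between the pads, at columns 308–335. I'll close now.

>>> {"method": "send_rows", "body": {
  "claw": [1, 1, 1, 1, 1],
  "delta_pos": [
    [0, 0, 0],
    [0, 0, 0],
    [0, 0, 0],
    [0, 0, 0],
    [0, 0, 0]
  ],
  "dr": [
    [0, 0, 0],
    [0, 0, 0],
    [0, 0, 0],
    [0, 0, 0],
    [0, 0, 0]
  ],
  "force": 40
}}

```text
clock: 3.9
position: [0.5218, 0.264, 0.0529]
ee_rot: [-1.538, -2.74, 0.0]
force: [1.2, 0.4, -0.3]
width: 0.127
```

>>> {"method": "send_rows", "body": {
  "claw": [1, 1, 1, 1, 1],
  "delta_pos": [
    [0, 0, 0],
    [0, 0, 0],
    [0, 0, 0],
    [0, 0, 0],
    [0, 0, 0]
  ],
  "dr": [
    [0, 0, 0],
    [0, 0, 0],
    [0, 0, 0],
    [0, 0, 0],
    [0, 0, 0]
  ]
}}

```text
clock: 4.4
position: [0.5218, 0.264, 0.053]
ee_rot: [1.538, 2.74, 0.0]
force: [0.1, 0.4, -1.2]
width: 0.129
```

```bash
python3 - <<'E'
from h import *
s=readout.observe(); Rt=R.from_rotvec(s['ee_rot']).as_matrix()
print(s['position'].round(4),Rt.round(4),s['force'].round(2),s['ft_torque'].round(3),s['width'])
# bore
v=V('pics/side0.npz'); w=V('pics/scene0.npz')
import sys
for n,vv,(x0,y0,x1,y1) in(('s',v,(255,185,305,225)),('c',w,(315,160,350,195))):
    cv2.imwrite(f'pics/bore_{n}.png',cv2.resize(vv.p[y0:y1,x0:x1],None,fx=12,fy=12,interpolation=2))
E
```

```text
[0.5218 0.264  0.053 ] [[-0.5209  0.8536  0.    ]
 [ 0.8536  0.5209  0.    ]
 [-0.      0.     -1.    ]] [ 0.1   0.38 -1.18] [-0.069 -0.026 -0.003] 0.1287441272835579
```

View pics/bore_s.png

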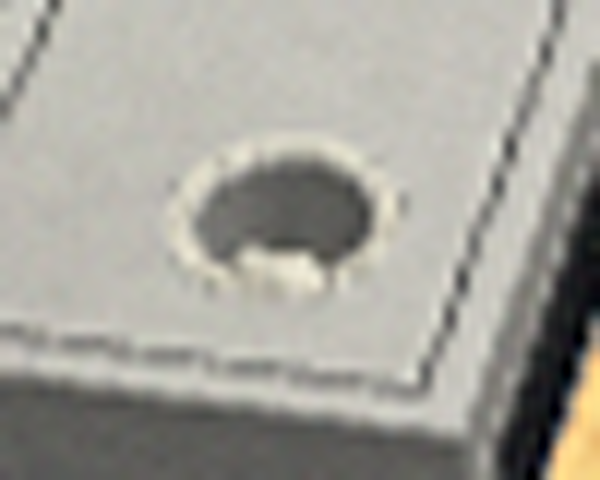

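View pics/bore_c.png

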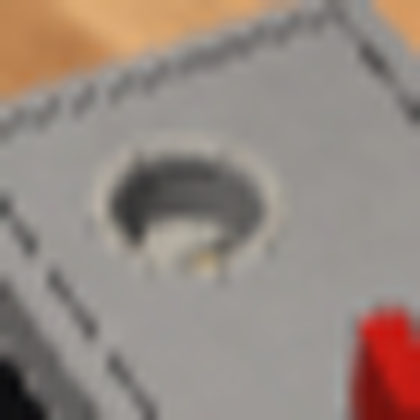

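```bash
python3 - <<'E'
from h import *
v=V('pics/side0.npz'); w=V('pics/scene0.npz')
print(v.onz(278.3,202.6,.07), w.onz(330.2,177.2,.07))
for z in(.07,):
  ang=np.radians(-13); ex=np.array([np.cos(ang),np.sin(ang)]);ey=np.array([-ex[1],ex[0]])
  c=np.array([.5876,.0103])
  for b in(v.onz(278.3,202.6,.07)[:2], w.onz(330.2,177.2,.07)[:2]): print('in housing',(b-c)@ex,(b-c)@ey)
s=readout.observe(); Rt=R.from_rotvec(s['ee_rot']).as_matrix()
for P in([.522,.2642,.23],[.636,.045,.23]): print((Rt.T@(np.array(P)-s['position'])/0.25).round(4))
E
```

```text
[0.58582641 0.05666028 0.07      ] [0.58652908 0.05525252 0.07      ]
in housing -0.012156928140579342 0.0447730933479494
in housing -0.011155586472798282 0.04355949023297203
[ 4.000e-04  1.000e-03 -7.082e-01]
[-0.9856 -0.0665 -0.7082]
```

>>> {"method": "send_rows", "body": {
  "claw": [1, 1, 1, 1, 1],
  "delta_pos": [
    [0, 0, -0.03],
    [0, 0, -0.08],
    [0, 0, -0.15],
    [0, 0, -0.23],
    [0, 0, -0.3]
  ],
  "dr": [
    [0, 0, 0],
    [0, 0, 0],
    [0, 0, 0],
    [0, 0, 0],
    [0, 0, 0]
  ]
}}

```text
clock: 4.9
position: [0.5222, 0.2641, 0.1301]
ee_rot: [1.538, 2.739, 0.002]
force: [0.5, 0.9, -1.1]
width: 0.123
```

>>> {"method": "send_rows", "body": {
  "claw": [1, 1, 1, 1, 1],
  "delta_pos": [
    [0, 0, -0.1],
    [-0.1, -0.01, -0.25],
    [-0.25, -0.02, -0.38],
    [-0.4, -0.03, -0.4],
    [-0.55, -0.04, -0.4]
  ],
  "dr": [
    [0, 0, -0.05],
    [0, 0, -0.1],
    [0, 0, -0.15],
    [0, 0, -0.2],
    [0, 0, -0.25]
  ]
}}

```text
clock: 5.4
position: [0.5864, 0.1403, 0.2314]
ee_rot: [0.804, 3.033, 0.004]
force: [0.5, 0.4, -1.3]
width: 0.128
```

```bash
python3 - <<'E'
from h import *
s=readout.observe(); Rt=R.from_rotvec(s['ee_rot']).as_matrix()
print(s['position'],s['joints'].round(2),s['width'],np.degrees(np.arctan2(Rt[1,0],Rt[0,0])))
for P in([.634,.045,.23],): print((Rt.T@(np.array(P)-s['position'])/0.25).round(4))
E
```

```text
[0.586435   0.14034278 0.23139065] [-0.47  0.39  0.21  1.64 -0.09  1.11  0.81] 0.12801996952295044 150.293170051023
[-0.3542 -0.237   0.0058]
```

>>> {"method": "send_rows", "body": {
  "claw": [1, 1, 1, 1, 1],
  "delta_pos": [
    [-0.1, -0.07, 0],
    [-0.2, -0.14, 0],
    [-0.3, -0.2, 0],
    [-0.354, -0.237, 0],
    [-0.354, -0.237, 0]
  ],
  "dr": [
    [0, 0, -0.05],
    [0, 0, -0.1],
    [0, 0, -0.146],
    [0, 0, -0.146],
    [0, 0, -0.146]
  ]
}}

```text
clock: 5.9
position: [0.6327, 0.0428, 0.2287]
ee_rot: [0.373, 3.118, -0.002]
force: [-0.1, -0.1, -0.5]
width: 0.129
```

>>> {"method": "send_rows", "body": {
  "claw": [1, 1, 1, 1, 1],
  "delta_pos": [
    [0, 0, 0],
    [0, 0, 0],
    [0, 0, 0],
    [0, 0, 0],
    [0, 0, 0]
  ],
  "dr": [
    [0, 0, 0],
    [0, 0, 0],
    [0, 0, 0],
    [0, 0, 0],
    [0, 0, 0]
  ]
}}

```text
clock: 6.4
position: [0.6319, 0.0466, 0.228]
ee_rot: [-0.361, -3.121, -0.0]
force: [0.4, 0.1, -0.9]
width: 0.122
```

```bash
python3 - <<'E'
from h import *
v=snap('wrist','wrist5'); s=readout.observe(); Rt=R.from_rotvec(s['ee_rot']).as_matrix()
print(s['position'],s['joints'].round(2),s['width'],np.degrees(np.arctan2(Rt[1,0],Rt[0,0])),Rt[:,2],s['force'],s['ft_torque'])
u=v.proj([.586,.056,.07]);print(u); x,y=int(u[0])-50,int(u[1])-40
cv2.imwrite('pics/wrist5c.png',cv2.resize(v.p[y:y+80,x:x+100],None,fx=8,fy=7.5,interpolation=2));print(x,y)
E
```

```text
[0.63189837 0.04633647 0.22800026] [-0.27  0.45  0.17  1.56 -0.08  1.14  1.26] 0.12761468063189382 166.79543237729246 [-1.95467048e-05  6.63538283e-05 -9.99999998e-01] [-0.56030188  0.73264875 -0.45783197] [-0.0157771  -0.01848052  0.01631668]
[320.17311154 137.73051756]
270 97
```

View pics/wrist5.png

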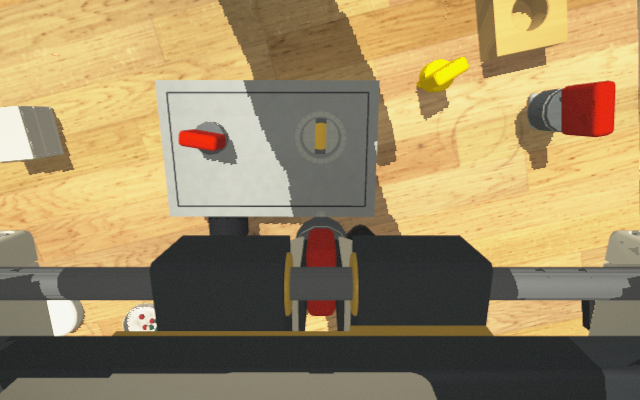

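View pics/wrist5c.png

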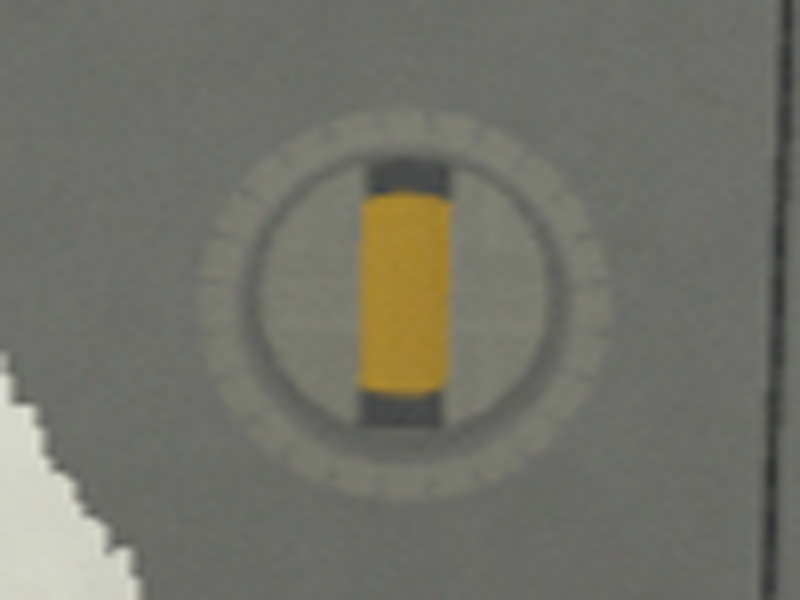

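```bash
python3 - <<'E'
from h import *
v=V('pics/wrist5.npz')
g=lambda a,b:(270+a/8-.5+.06,97+b/7.5-.5+.06)
B=v.onz(*g(404.5,305),.07); print('bore',B, v.pt(*g(300,200)), np.linalg.norm(v.onz(*g(195,305),.07)-v.onz(*g(613,305),.07)))
t=v.onz(*g(410,160),.048);b=v.onz(*g(401,427),.048); print('slot',(t+b)/2,np.linalg.norm(t-b),np.degrees(np.arctan2(*(t-b)[1::-1])))
# housing edge: panel line right (784,0)-(765,600)
a=v.onz(*g(784,0),.07);c=v.onz(*g(766,600),.07); print('housing x',np.degrees(np.arctan2(*(a-c)[1::-1])))
s=readout.observe(); Rt=R.from_rotvec(s['ee_rot']).as_matrix(); print(np.degrees(np.arctan2(Rt[1,0],Rt[0,0])))
# stud in hand: wing centre & barrel
cv2.imwrite('pics/wrist5d.png',cv2.resize(v.p[205:325,260:380],None,fx=5,fy=5,interpolation=2))
# edges of panel corners in full pic
for q in((157,81),(377,81),(376,216),(171,216)): print(v.onz(*q,.07).round(4))
E
```

```text
bore [0.58556569 0.05605615 0.07      ] [0.57158255 0.04682483 0.04879135] 0.045918315241330526
slot [0.58568739 0.05609073 0.048     ] 0.032866698100234515 164.96477699579822
housing x 167.02660107716738
166.79543237729246
[ 0.5086 -0.0676  0.07  ]
[0.551  0.1136 0.07  ]
[0.6675 0.0902 0.07  ]
[ 0.6241 -0.0954  0.07  ]
```

View pics/wrist5d.png

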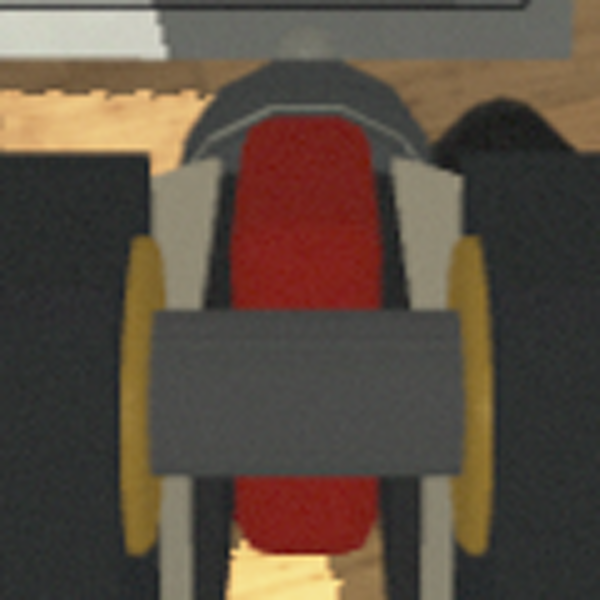

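```bash
cat > d.py <<'E'
from h import *
import sys
s=readout.observe(); Rt=R.from_rotvec(s['ee_rot']).as_matrix()
print('t',s['clock'],'p',s['position'].round(4),'yaw',np.degrees(np.arctan2(Rt[1,0],Rt[0,0])).round(2),'tilt',Rt[:2,2].round(4),'F',s['force'].round(2),'T',s['ft_torque'].round(3),'w',round(s['width'],4),'h',round((s['position'][2]+.0195-.07)*1000,2))
if len(sys.argv)>3: print('delta',(Rt.T@(np.array([float(x) for x in sys.argv[1:4]])-s['position'])/0.25).round(4))
E
python3 d.py .5856 .0561 .125
```

```text
t 6.45 p [0.6319 0.0463 0.228 ] yaw 166.8 tilt [-0.      0.0001] F [-0.56  0.73 -0.46] T [-0.016 -0.018  0.016] w 0.1276 h 177.5
delta [ 0.1892 -0.0043  0.412 ]
```

>>> {"method": "send_rows", "body": {
  "claw": [1, 1, 1, 1, 1],
  "delta_pos": [
    [0.09, -0.002, 0.02],
    [0.189, -0.0043, 0.12],
    [0.189, -0.0043, 0.25],
    [0.189, -0.0043, 0.36],
    [0.189, -0.0043, 0.412]
  ],
  "dr": [
    [0, 0, 0.016],
    [0, 0, 0.016],
    [0, 0, 0.016],
    [0, 0, 0.016],
    [0, 0, 0.016]
  ]
}}

```text
clock: 6.95
position: [0.5844, 0.0557, 0.1228]
ee_rot: [-0.411, -3.112, 0.001]
force: [-0.8, 0.1, -0.4]
width: 0.132
```

>>> {"method": "send_rows", "body": {
  "claw": [1, 1, 1, 1, 1],
  "delta_pos": [
    [0, 0, 0],
    [0, 0, 0],
    [0, 0, 0],
    [0, 0, 0],
    [0, 0, 0]
  ],
  "dr": [
    [0, 0, 0],
    [0, 0, 0],
    [0, 0, 0],
    [0, 0, 0],
    [0, 0, 0]
  ]
}}

```text
clock: 7.45
position: [0.5863, 0.0557, 0.1258]
ee_rot: [0.412, 3.113, 0.001]
force: [-0.4, 0.0, -1.1]
width: 0.131
```

```bash
python3 d.py .5856 .0561 .1; python3 -c "
from h import *
v=snap('side','side6');w=snap('scene','scene6')
u=v.proj([.586,.056,.09]);x,y=int(u[0])-40,int(u[1])-30
cv2.imwrite('pics/side6c.png',cv2.resize(v.p[y:y+60,x:x+80],None,fx=8,fy=8,interpolation=2))
u=w.proj([.586,.056,.09]);x,y=int(u[0])-40,int(u[1])-30
cv2.imwrite('pics/scene6c.png',cv2.resize(w.p[y:y+60,x:x+80],None,fx=8,fy=8,interpolation=2))
"
```

```text
t 7.45 p [0.5863 0.0557 0.1258] yaw 164.94 tilt [0.0014 0.0003] F [-0.36  0.03 -1.12] T [ 0.058 -0.012  0.031] w 0.1314 h 75.34
delta [0.0032 0.0006 0.1034]
```

View pics/side6c.png

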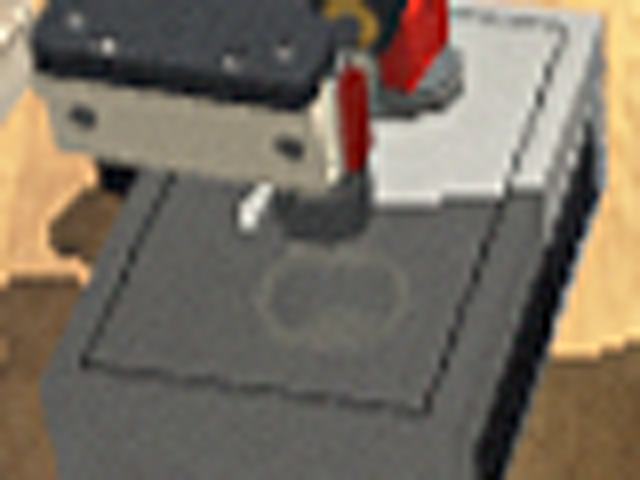

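View pics/scene6c.png

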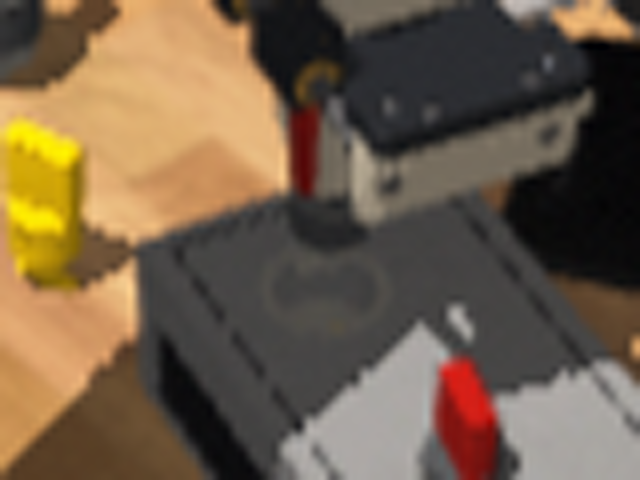

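```bash
python3 -c "
from h import *
for n in('side','scene'):
    v=V(f'pics/{n}6.npz');u=v.proj([.586,.056,.085]);x,y=int(u[0])-20,int(u[1])-18
    a=v.p[y:y+36,x:x+40].astype(float); a=np.clip((a-25)*2.2,0,255).astype(np.uint8)
    a=cv2.resize(a,None,fx=12,fy=12,interpolation=2)
    for z in (.125-.0435+.0,.125-.0435+.0185):
        for k in(-.013,0,.013):
            q=(v.proj([.5863+k*-.966,.0557+k*.26,z])-[x,y]+.5)*12; cv2.circle(a,tuple(int(i) for i in q),2,(0,255,0),-1)
    cv2.imwrite(f'pics/{n}6d.png',a)
"
```

```text
(no output)
```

View pics/side6d.png

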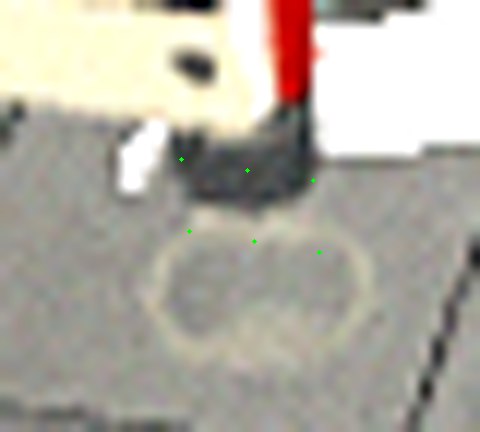

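View pics/scene6d.png

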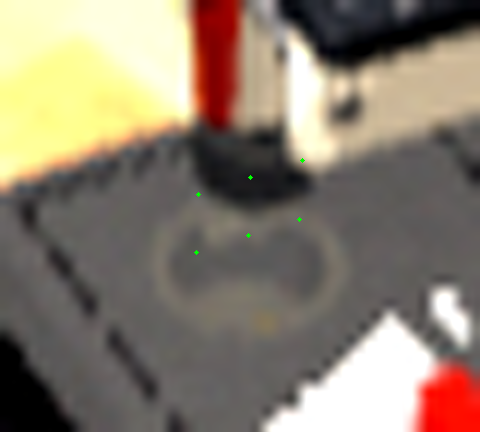

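>>> {"method": "send_rows", "body": {
  "claw": [1, 1, 1, 1, 1],
  "delta_pos": [
    [0.003, 0.0006, 0.02],
    [0.003, 0.0006, 0.05],
    [0.003, 0.0006, 0.08],
    [0.003, 0.0006, 0.105],
    [0.003, 0.0006, 0.125]
  ],
  "dr": [
    [0, 0, 0],
    [0, 0, 0],
    [0, 0, 0],
    [0, 0, 0],
    [0, 0, 0]
  ]
}}

```text
clock: 8.05
position: [0.5847, 0.056, 0.0927]
ee_rot: [-0.412, -3.114, 0.0]
force: [-0.2, 0.1, -0.1]
width: 0.127
```

>>> {"method": "send_rows", "body": {
  "claw": [1, 1, 1, 1, 1],
  "delta_pos": [
    [0, 0, 0],
    [0, 0, 0],
    [0, 0, 0],
    [0, 0, 0],
    [0, 0, 0]
  ],
  "dr": [
    [0, 0, 0],
    [0, 0, 0],
    [0, 0, 0],
    [0, 0, 0],
    [0, 0, 0]
  ]
}}

```text
clock: 8.55
position: [0.5852, 0.0561, 0.094]
ee_rot: [0.412, 3.114, 0.0]
force: [-0.0, 0.7, -1.1]
width: 0.13
```

```bash
python3 d.py .5856 .0561 .09
```

```text
t 8.55 p [0.5852 0.0561 0.094 ] yaw 164.94 tilt [0.0005 0.0002] F [-0.    0.68 -1.12] T [ 0.002 -0.016 -0.005] w 0.1302 h 43.48
delta [-0.0013  0.0005  0.0159]
```

>>> {"method": "send_rows", "body": {
  "claw": [1, 1, 1, 1, 1],
  "delta_pos": [
    [-0.001, 0, 0.004],
    [-0.001, 0, 0.009],
    [-0.001, 0, 0.014],
    [-0.001, 0, 0.018],
    [-0.001, 0, 0.018]
  ],
  "dr": [
    [0, 0, 0],
    [0, 0, 0],
    [0, 0, 0],
    [0, 0, 0],
    [0, 0, 0]
  ]
}}

```text
clock: 9.05
position: [0.5852, 0.0559, 0.089]
ee_rot: [-0.412, -3.114, 0.0]
force: [0.9, 0.8, -0.8]
width: 0.126
```

```bash
python3 d.py .5856 .0561 .09
```

```text
t 9.05 p [0.5852 0.0559 0.089 ] yaw 164.94 tilt [-0.0003 -0.    ] F [ 0.87  0.84 -0.82] T [0.072 0.011 0.025] w 0.1261 h 38.51
delta [-0.0014  0.0011 -0.004 ]
```

>>> {"method": "send_rows", "body": {
  "claw": [1, 1, 1, 1, 1],
  "delta_pos": [
    [-0.001, 0, 0.003],
    [-0.001, 0, 0.006],
    [-0.001, 0, 0.009],
    [-0.001, 0, 0.009],
    [-0.001, 0, 0.009]
  ],
  "dr": [
    [0, 0, 0],
    [0, 0, 0],
    [0, 0, 0],
    [0, 0, 0],
    [0, 0, 0]
  ]
}}

```text
clock: 9.55
position: [0.5857, 0.0559, 0.0871]
ee_rot: [0.412, 3.114, 0.0]
force: [0.5, -0.6, 0.5]
width: 0.127
```

```bash
python3 d.py .5856 .0561 .09
```

```text
t 9.55 p [0.5857 0.0559 0.0871] yaw 164.94 tilt [0.0002 0.    ] F [ 0.51 -0.58  0.45] T [-0.008  0.056 -0.02 ] w 0.1272 h 36.56
delta [ 0.0005  0.0008 -0.0118]
```

>>> {"method": "send_rows", "body": {
  "claw": [1, 1, 1, 1, 1],
  "delta_pos": [
    [0, 0, 0.004],
    [0, 0, 0.008],
    [0, 0, 0.012],
    [0, 0, 0.014],
    [0, 0, 0.014]
  ],
  "dr": [
    [0, 0, 0],
    [0, 0, 0],
    [0, 0, 0],
    [0, 0, 0],
    [0, 0, 0]
  ]
}}

```text
clock: 10.05
position: [0.5857, 0.0559, 0.0835]
ee_rot: [0.412, 3.114, 0.0]
force: [-0.2, 0.5, 2.5]
width: 0.125
```

```bash
python3 d.py .5856 .0561 .09
```

```text
t 10.05 p [0.5857 0.0559 0.0835] yaw 164.93 tilt [0.0003 0.0001] F [-0.21  0.49  2.51] T [-0.048  0.059 -0.026] w 0.1254 h 33.04
delta [ 0.0006  0.0007 -0.0259]
```

>>> {"method": "send_rows", "body": {
  "claw": [1, 1, 1, 1, 1],
  "delta_pos": [
    [0, 0, 0.006],
    [0, 0, 0.012],
    [0, 0, 0.018],
    [0, 0, 0.024],
    [0, 0, 0.026]
  ],
  "dr": [
    [0, 0, 0],
    [0, 0, 0],
    [0, 0, 0],
    [0, 0, 0],
    [0, 0, 0]
  ]
}}

```text
clock: 10.55
position: [0.5858, 0.0559, 0.077]
ee_rot: [0.412, 3.114, 0.0]
force: [-0.8, -0.7, 6.3]
width: 0.127
```

```bash
python3 d.py .5856 .0561 .09
```

```text
t 10.55 p [0.5858 0.0559 0.077 ] yaw 164.94 tilt [0.0004 0.0001] F [-0.83 -0.66  6.3 ] T [-0.059  0.301  0.015] w 0.1269 h 26.54
delta [ 0.0008  0.0006 -0.0518]
```

The force rises with depth as the spring should, reaching about 7 N at h 26.5, so the bar is through the slot. Now I'll turn clockwise.

>>> {"method": "send_rows", "body": {
  "claw": [1, 1, 1, 1, 1],
  "delta_pos": [
    [0, 0, 0],
    [0, 0, 0],
    [0, 0, 0],
    [0, 0, 0],
    [0, 0, 0]
  ],
  "dr": [
    [0, 0, 0.03],
    [0, 0, 0.06],
    [0, 0, 0.09],
    [0, 0, 0.12],
    [0, 0, 0.15]
  ]
}}

```text
clock: 11.05
position: [0.586, 0.0559, 0.0773]
ee_rot: [0.876, 3.016, 0.001]
force: [-0.4, 0.3, 6.7]
width: 0.128
```

```bash
python3 d.py .5856 .0561 .077
```

```text
t 11.05 p [0.586  0.0559 0.0773] yaw 147.61 tilt [0.0009 0.0002] F [-0.36  0.32  6.66] T [0.014 0.141 0.017] w 0.1281 h 26.77
delta [ 0.0017 -0.0003  0.0011]
```

>>> {"method": "send_rows", "body": {
  "claw": [1, 1, 1, 1, 1],
  "delta_pos": [
    [0, 0, 0.001],
    [0, 0, 0.001],
    [0, 0, 0.001],
    [0, 0, 0.001],
    [0, 0, 0.001]
  ],
  "dr": [
    [0, 0, 0.05],
    [0, 0, 0.1],
    [0, 0, 0.15],
    [0, 0, 0.2],
    [0, 0, 0.25]
  ]
}}

```text
clock: 11.55
position: [0.5861, 0.056, 0.0771]
ee_rot: [1.597, 2.704, 0.001]
force: [-0.1, 0.9, 5.7]
width: 0.131
```

```bash
python3 d.py .5856 .0561 .077
```

```text
t 11.55 p [0.5861 0.056  0.0771] yaw 118.87 tilt [0.0012 0.0002] F [-0.13  0.88  5.74] T [-0.079  0.044  0.027] w 0.1314 h 26.59
delta [ 0.0016 -0.0016  0.0003]
```

>>> {"method": "send_rows", "body": {
  "claw": [1, 1, 1, 1, 1],
  "delta_pos": [
    [0, 0, 0],
    [0, 0, 0],
    [0, 0, 0],
    [0, 0, 0],
    [0, 0, 0]
  ],
  "dr": [
    [0, 0, 0.05],
    [0, 0, 0.1],
    [0, 0, 0.15],
    [0, 0, 0.2],
    [0, 0, 0.25]
  ]
}}

```text
clock: 12.05
position: [0.5861, 0.056, 0.0771]
ee_rot: [2.217, 2.225, 0.002]
force: [-0.4, -0.2, 6.8]
width: 0.13
```

```bash
python3 d.py .5856 .0561 .077
```

```text
t 12.05 p [0.5861 0.056  0.0771] yaw 90.23 tilt [0.0012 0.0002] F [-0.42 -0.22  6.83] T [-0.106  0.132 -0.009] w 0.1296 h 26.59
delta [ 0.0004 -0.0022  0.0003]
```

>>> {"method": "send_rows", "body": {
  "claw": [1, 1, 1, 1, 1],
  "delta_pos": [
    [0, 0, 0],
    [0, 0, 0],
    [0, 0, 0],
    [0, 0, 0],
    [0, 0, 0]
  ],
  "dr": [
    [0, 0, 0.02],
    [0, 0, 0.04],
    [0, 0, 0.06],
    [0, 0, 0.08],
    [0, 0, 0.1]
  ]
}}

```text
clock: 12.55
position: [0.5862, 0.056, 0.0771]
ee_rot: [2.425, 1.996, 0.002]
force: [-0.6, 0.1, 6.1]
width: 0.129
```

```bash
python3 d.py .5856 .0561 .077
```

```text
t 12.55 p [0.5862 0.056  0.0771] yaw 78.91 tilt [0.0012 0.0002] F [-0.62  0.13  6.08] T [-0.129  0.163  0.067] w 0.1286 h 26.56
delta [ 0.     -0.0023  0.0002]
```

>>> {"method": "send_rows", "body": {
  "claw": [1, 1, 1, 1, 1],
  "delta_pos": [
    [0, 0, 0],
    [0, 0, 0],
    [0, 0, 0],
    [0, 0, 0],
    [0, 0, 0]
  ],
  "dr": [
    [0, 0, 0.01],
    [0, 0, 0.02],
    [0, 0, 0.03],
    [0, 0, 0.04],
    [0, 0, 0.04]
  ]
}}

```text
clock: 13.05
position: [0.5862, 0.056, 0.077]
ee_rot: [2.502, 1.899, 0.002]
force: [-0.7, 0.4, 6.1]
width: 0.128
```

```bash
python3 d.py .5856 .0561 .077
```

```text
t 13.05 p [0.5862 0.056  0.077 ] yaw 74.38 tilt [0.0011 0.0001] F [-0.69  0.37  6.08] T [-0.077  0.071  0.035] w 0.1275 h 26.52
delta [-0.0001 -0.0023  0.0001]
```

>>> {"method": "send_rows", "body": {
  "claw": [1, 1, 1, 1, 1],
  "delta_pos": [
    [0, 0, 0],
    [0, 0, 0],
    [0, 0, 0],
    [0, 0, 0],
    [0, 0, 0]
  ],
  "dr": [
    [0, 0, 0.01],
    [0, 0, 0.02],
    [0, 0, 0.03],
    [0, 0, 0.04],
    [0, 0, 0.04]
  ]
}}

```text
clock: 13.55
position: [0.5861, 0.0559, 0.077]
ee_rot: [2.576, 1.797, 0.002]
force: [-0.6, 0.3, 6.5]
width: 0.129
```

```bash
python3 d.py .5856 .0561 .077
```

```text
t 13.55 p [0.5861 0.0559 0.077 ] yaw 69.79 tilt [0.0011 0.0001] F [-0.62  0.26  6.54] T [-0.049  0.15   0.003] w 0.129 h 26.54
delta [-0.0001 -0.0022  0.0002]
```

```bash
python3 -c "
from h import *
v=snap('wrist','wrist7'); cv2.imwrite('pics/wrist7c.png',cv2.resize(v.p[185:325,220:420],None,fx=4,fy=4,interpolation=2))
"
```

```text
(no output)
```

View pics/wrist7c.png

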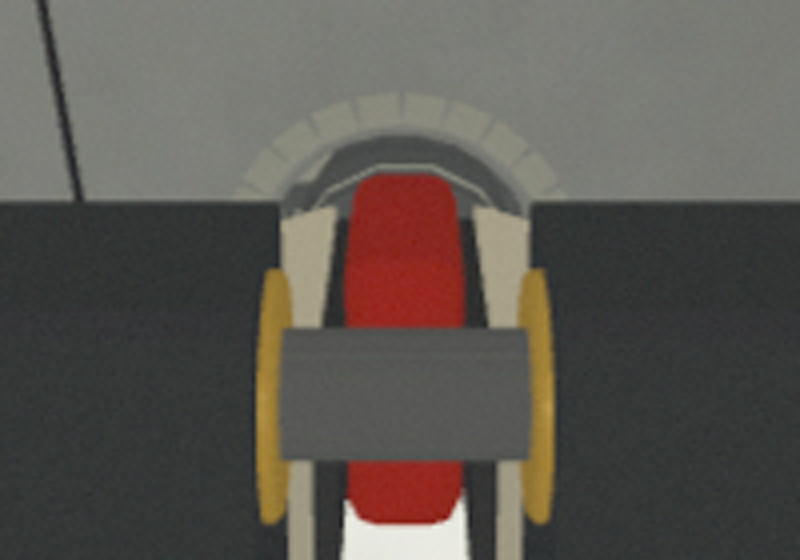

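The wing is square in the pads and central in the hole, so it is turning with the gripper. I'll keep going to the stop in small steps.

>>> {"method": "send_rows", "body": {
  "claw": [1, 1, 1, 1, 1],
  "delta_pos": [
    [0, 0, 0],
    [0, 0, 0],
    [0, 0, 0],
    [0, 0, 0],
    [0, 0, 0]
  ],
  "dr": [
    [0, 0, 0.01],
    [0, 0, 0.02],
    [0, 0, 0.03],
    [0, 0, 0.03],
    [0, 0, 0.03]
  ]
}}

```text
clock: 14.1
position: [0.586, 0.0561, 0.077]
ee_rot: [2.629, 1.72, 0.001]
force: [-1.7, 0.9, 6.3]
width: 0.131
```

```bash
python3 d.py .5856 .0561 .077
```

```text
t 14.1 p [0.586  0.0561 0.077 ] yaw 66.4 tilt [0.0008 0.0003] F [-1.7   0.95  6.31] T [0.027 0.252 0.054] w 0.1311 h 26.52
delta [-0.0006 -0.0014  0.0001]
```

>>> {"method": "send_rows", "body": {
  "claw": [1, 1, 1, 1, 1],
  "delta_pos": [
    [0, 0, 0],
    [0, 0, 0],
    [0, 0, 0],
    [0, 0, 0],
    [0, 0, 0]
  ],
  "dr": [
    [0, 0, 0.01],
    [0, 0, 0.02],
    [0, 0, 0.02],
    [0, 0, 0.02],
    [0, 0, 0.02]
  ]
}}

```text
clock: 14.6
position: [0.5858, 0.0563, 0.077]
ee_rot: [-2.662, -1.668, -0.001]
force: [-1.0, 0.4, 7.1]
width: 0.126
```

```bash
python3 d.py .5856 .0561 .077
```

```text
t 14.6 p [0.5858 0.0563 0.077 ] yaw 64.13 tilt [0.0005 0.0005] F [-1.    0.44  7.09] T [0.132 0.392 0.097] w 0.1262 h 26.5
delta [-0.0011 -0.0004 -0.    ]
```

>>> {"method": "send_rows", "body": {
  "claw": [1, 1, 1, 1, 1],
  "delta_pos": [
    [0, 0, 0],
    [0, 0, 0],
    [0, 0, 0],
    [0, 0, 0],
    [0, 0, 0]
  ],
  "dr": [
    [0, 0, -0.02],
    [0, 0, -0.04],
    [0, 0, -0.06],
    [0, 0, -0.07],
    [0, 0, -0.07]
  ]
}}

```text
clock: 15.1
position: [0.586, 0.0561, 0.077]
ee_rot: [2.539, 1.85, 0.002]
force: [-0.2, -0.2, 5.6]
width: 0.127
```

```bash
python3 d.py .5856 .0561 .0815
```

```text
t 15.1 p [0.586  0.0561 0.077 ] yaw 72.17 tilt [0.0009 0.0005] F [-0.16 -0.23  5.55] T [ 0.005  0.205 -0.034] w 0.1269 h 26.53
delta [-0.0005 -0.0015 -0.0179]
```

>>> {"method": "send_rows", "body": {
  "claw": [1, 1, 1, 1, 1],
  "delta_pos": [
    [0, 0, -0.004],
    [0, 0, -0.008],
    [0, 0, -0.012],
    [0, 0, -0.015],
    [0, 0, -0.015]
  ],
  "dr": [
    [0, 0, 0],
    [0, 0, 0],
    [0, 0, 0],
    [0, 0, 0],
    [0, 0, 0]
  ]
}}

```text
clock: 15.6
position: [0.5859, 0.0561, 0.0806]
ee_rot: [2.539, 1.849, 0.001]
force: [0.9, 0.9, 3.8]
width: 0.127
```

```bash
python3 d.py .5856 .0561 .0815
```

```text
t 15.6 p [0.5859 0.0561 0.0806] yaw 72.13 tilt [0.0007 0.0002] F [0.92 0.88 3.76] T [ 0.132 -0.14  -0.042] w 0.127 h 30.14
delta [-0.0004 -0.0013 -0.0034]
```

>>> {"method": "send_rows", "body": {
  "claw": [1, 1, 1, 1, 1],
  "delta_pos": [
    [0, 0, -0.002],
    [0, 0, -0.004],
    [0, 0, -0.005],
    [0, 0, -0.005],
    [0, 0, -0.005]
  ],
  "dr": [
    [0, 0, 0],
    [0, 0, 0],
    [0, 0, 0],
    [0, 0, 0],
    [0, 0, 0]
  ]
}}

```text
clock: 16.1
position: [0.5858, 0.056, 0.0817]
ee_rot: [2.539, 1.849, 0.001]
force: [3.9, 2.5, -0.3]
width: 0.124
```

```bash
python3 d.py .5856 .0561 .0815
```

```text
t 16.1 p [0.5858 0.056  0.0817] yaw 72.13 tilt [0.0005 0.0001] F [ 3.87  2.5  -0.28] T [ 0.315 -0.83  -0.033] w 0.1238 h 31.15
delta [-0.0001 -0.0009  0.0006]
```

At h ≈ 31.1 the net vertical force drops to about 0, so the catch is carrying the spring. I'll release it.

>>> {"method": "send_rows", "body": {
  "claw": [0.4, 0.4, 0.3, 0.2, 0.2],
  "delta_pos": [
    [0, 0, 0],
    [0, 0, 0],
    [0, 0, 0],
    [0, 0, 0],
    [0, 0, 0]
  ],
  "dr": [
    [0, 0, 0],
    [0, 0, 0],
    [0, 0, 0],
    [0, 0, 0],
    [0, 0, 0]
  ]
}}

```text
clock: 16.6
position: [0.5854, 0.0558, 0.0816]
ee_rot: [-2.54, -1.849, 0.001]
force: [0.3, -0.2, -0.0]
width: 0.397
```

>>> {"method": "send_rows", "body": {
  "claw": [0.2, 0.2, 0.2, 0.2, 0.2],
  "delta_pos": [
    [0, 0, -0.02],
    [0, 0, -0.08],
    [0, 0, -0.15],
    [0, 0, -0.25],
    [0, 0, -0.35]
  ],
  "dr": [
    [0, 0, 0],
    [0, 0, 0],
    [0, 0, 0],
    [0, 0, 0],
    [0, 0, 0]
  ]
}}

```text
clock: 17.1
position: [0.5856, 0.0556, 0.1713]
ee_rot: [2.54, 1.849, 0.001]
force: [0.4, 0.8, 1.2]
width: 0.398
```

>>> {"method": "send_rows", "body": {
  "claw": [0.2, 0.2, 0.2, 0.2, 0.2],
  "delta_pos": [
    [-0.05, 0, -0.1],
    [-0.12, 0, -0.2],
    [-0.2, 0, -0.2],
    [-0.2, 0, -0.2],
    [-0.2, 0, -0.2]
  ],
  "dr": [
    [0, 0, 0],
    [0, 0, 0],
    [0, 0, 0],
    [0, 0, 0],
    [0, 0, 0]
  ]
}}

```text
clock: 17.6
position: [0.5699, 0.008, 0.2195]
ee_rot: [-2.54, -1.847, -0.001]
force: [0.6, 1.4, -0.9]
width: 0.403
```

```bash
python3 d.py; python3 -c "
from h import *
v=snap('wrist','wrist8'); v=V('pics/wrist8.npz')
w=snap('side','side8'); u=w.proj([.586,.03,.09]);x,y=int(u[0])-40,int(u[1])-30
cv2.imwrite('pics/side8c.png',cv2.resize(w.p[y:y+60,x:x+80],None,fx=8,fy=8,interpolation=2))
"
```

```text
t 17.6 p [0.5699 0.008  0.2195] yaw 72.05 tilt [0.     0.0006] F [ 0.6   1.42 -0.87] T [ 0.018  0.033 -0.059] w 0.4025 h 168.96
```

View pics/wrist8.png

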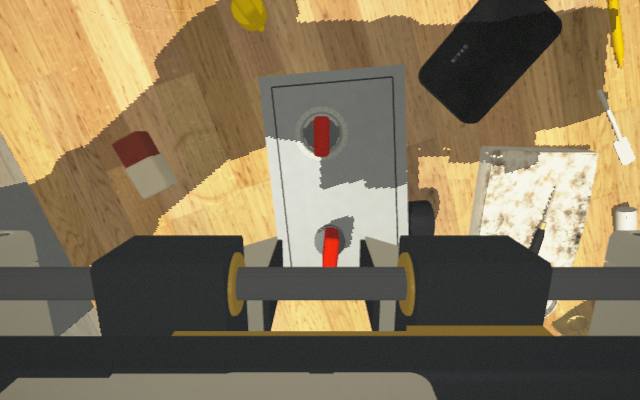

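View pics/side8c.png

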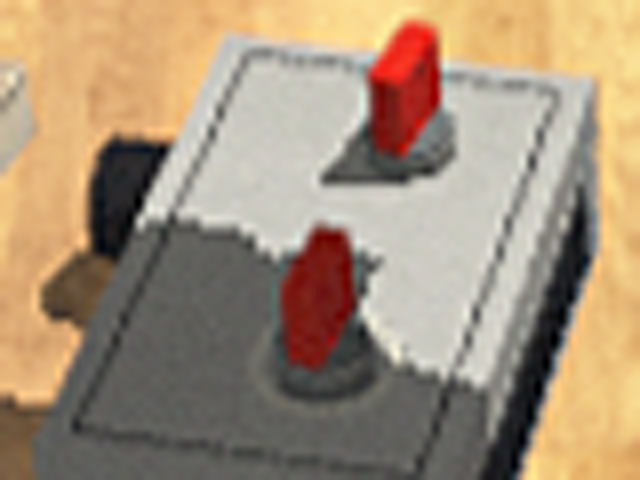

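```bash
python3 -c "
from h import *
v=snap('wrist','wrist9');C=v.cloud();h=cv2.cvtColor(v.p,cv2.COLOR_BGR2HSV)
m=((h[...,0]<8)|(h[...,0]>172))&(h[...,1]>170)
for (x,y) in((.5856,.0561),(.5634,-.036)):
    q=C[m&(abs(C[...,0]-x)<.022)&(abs(C[...,1]-y)<.022)&(C[...,2]>.08)]; t=q[q[:,2]>np.percentile(q[:,2],95)-.004]
    print(len(q),len(t),t.mean(0).round(4),np.median(t[:,2]),cv2.minAreaRect((t[:,:2]*1000).astype(np.float32)))
p=C[(abs(C[...,0]-.60)<.01)&(abs(C[...,1]-.01)<.01)]; print('panel z',np.median(p[:,2]))
import sys
print(readout.observe()['position'],readout.observe()['dq'].round(3))
"
```

```text
579 576 [0.5862 0.0563 0.1127] 0.11045188719122731 ((586.498046875, 56.83184051513672), (30.982412338256836, 10.534371376037598), 71.968505859375)
527 400 [ 0.5651 -0.0329  0.1101] 0.11017202161065057 ((565.0335693359375, -33.441993713378906), (24.046884536743164, 12.048659324645996), 67.64109802246094)
panel z 0.25269152312573784
[0.57006405 0.00924231 0.21870558] [-0.003  0.005 -0.001 -0.002  0.002 -0.001  0.002]
```

The wing top is at 0.1105 m (0.110 expected when caught), level with the stud that was already fastened. It is central in the hole and the arm is clear, so I'm handing in.

```bash
python3 -c "
from cell import arm
print(arm.sign_off())"
```

```text
the job is handed in; nothing more can be done
None
```

The loose red stud is in the dust filter's open hole, caught by its cross-bar and released, and the job is handed in. The clock read about 18 s.

**How it went:**
- **Slot:** the wrist camera showed it in the open hole, about 2° from the housing's x. I set the stud to that direction and it dropped through on the first try, so no turning search was needed.
- **Press:** pushing it down gave a rising spring force, up to about 7 N at grip height 26.5 mm.
- **Turn:** I turned it clockwise until I felt the stop, about 1.75 rad from the entry direction, then backed off about 0.14 rad.
- **Catch:** letting it rise, it met no resistance at the plate's underside. The upward force fell to about zero near 31 mm, where the catch took over.

**Last checks after release:**
- **Height:** the wing top measured 110.5 mm above the bench (110 expected when caught), level with the stud that was already fastened.
- **Position:** the wing was within about 1 mm of the hole's axis and looked upright in the pictures.
- **Robot:** it was clear of everything, with the tool about 0.15 m above the panel.
- **Bystanders:** no move went near the ring box, polish bar or pliers. I did not measure their positions again at the end.

The stop was soft to feel: only small rises in torque and a 0.2 mm sideways shift. One final reading failed: the panel-height sample gave 0.25 m, probably because its window fell on the gripper instead of the panel.

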